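# Tighten the wing nut of a board clamp with fingertip strokes

## Robot

A 6-joint arm with a two-finger parallel gripper is mounted at the origin on a cart in front of the work surface, level with it; the furniture and walls round the work are solid. World frame = base frame: x ahead of the robot, y to its left, z up, the work surface at z = 0. Lengths are in mm, angles in rad, forces in N, time in s.
With the tool pointing down it reaches from about 250 to 775 mm from the base axis. Payload 4 kg.
Tool frame: the origin (TCP) lies midway between the tips of the shut fingers; the grasp point (between the pads) lies 19 mm behind it (pinch_z is the distance from the TCP to the grasp point, in mm); z points along the fingers, y is the line along which they close (so a half turn about z gives the same grasp; the last joint's range is limited). The gripper opens to 94 mm and grips with 3 to 60 N. Pads are 16 mm wide; open, the fingers measure 119 mm over their backs; the gripper's body (75 mm by 177 mm) begins 78 mm behind the grasp point.
Start: joints at [1.001, 0.087, 1.371, -0, 1.684, -0.103], TCP at [247.529, 491.172, 205.506] pointing down, gripper open.
Joint ranges: [-3.1, 3.1], [-0.76, 2.03], [0.27, 2.55], [-1.08, 4.22], [0.17, 2.65], [-2.57, 2.57]. Speed limits (rad/s): [2.79, 2.79, 3.14, 3.14, 3.14, 3.14].

## Interface

Orientations are given as a rotation vector (axis times angle).
In Python, from station import get_obs, snapshot, job_done, pinch_z gives the robot as it stands. The module is installed in compiled form; this text tells all that it offers.
- The arm moves only by the tool carry_out, never from a script. Its argument "steps" is text: rows parted by semicolons, each of 7 numbers parted by spaces: the shift along the tool's x, y, z in mm, then the turn, a rotation vector about the tool's x, y, z in rad, then the gripper's target within -1 to 1 (shut at 1, half-way at 0, fully open at -1). A call has 1 to 8 rows; each row shifts and turns the commanded pose from where the row before left it, along the tool's axes as they then stand; what a row does not reach is not made up. A row lasts 1/10 s, in which the tool goes at most 50 mm and 8.59 degrees, less where a joint would pass 70% of its speed; a pose out of reach is approached as far as the arm can. A call with a gripper value outside its range is refused whole. The fingers move at their own pace and stop on an object; the grip force is fixed at half the most. Time passes only in rows, so rows that do not move let the fingers close. It gives the time, the measured TCP pose, the force, the opening and the grip force at its end, in the units of the state.
- get_obs(): the state, without advancing time (a new reading comes with each control period).
- snapshot(name): name is "side" or "top" or "wrist"; returns a dict with "frame" (420x560x3 uint8, red, green, blue), "z_map" (420x560 float32, mm along the optical axis (not along the pixel's ray), 0 where there is no reading), "fov_y" (degrees; the focal length in pixels is half the picture's height over the tangent of half this angle, whatever the lens; pixels are square), "cx", "cy" (the principal point, pixels), "xyz" and "rotation" of the camera in the world. Camera axes: x right, y up, looking along -z (the intrinsics and any distortion apply to the point x, -y, -z); pixel columns grow to the right and rows downward; lengths in mm; the calibration is good to about 2 mm. A picture is of the moment at which its call begins.
- job_done(): hands the job in; it is judged then, once.
The state is a dict: "time": time; "joint_pos": joint angles; "qd": joint speeds; "joint_efforts": joint torques, N m; "ee_pos": TCP position; "eef_rot": TCP orientation; "ft_force": force on the tool from outside, world axes, zero at the start; "moment": the same for the moment, N m; "gripper_width": finger opening in mm; "finger_force": force on a finger pad.
Only numpy, scipy, OpenCV 4.12 (cv2) and the standard library are available. Lean on these libraries where they do the work, as an engineer would, in place of code of your own. Each camera call takes 0.05 s, during which the arm holds its last target. There are 200 camera calls.

## Task

The chopping board's clamp is loose: push the wings of the red wing nut round clockwise (seen from above) with the fingertips until the nut is snug, at the end of its turn, and the rubber pad has come right down on the board, then take the hand away. Only push the wings, never pinch them or ram the nut, and leave the board, the garlic, the spice jar and the shaker where they are.

Things in the scene. Friction and masses are not known exactly. Their poses are not given: they have to be found in the camera images.
- clamp: Board clamp, fixed to the worktop: beech block 78 x 72 mm, top 20 mm above the worktop. Origin on the worktop under the upright steel stud (9 mm thick, its end 96 mm above the worktop); x axis towards the board, z up. The nut sits on the stud.
- plate_top (a point): Middle of the top edge of the clamp's upright steel guide plate, 96 mm above the worktop. The plate is 4 mm thick and 60 mm wide, lies across the clamp's x axis, its near face 32 mm from the stud: little room for a finger between it and the nut's hub; all other sides of the nut are open.
- pad (a point): Underside of the round black rubber pad (20 mm across) at the end of the flat aluminium strap (24 mm wide, along the clamp's x from -22 to +82 mm) that runs under the nut and through the guide plate. It sinks 8 mm per turn of the nut: 14 mm above the 22 mm thick board at joint value 0, on it at 11.0.
- wing_nut (a joint): Angle of the red wing nut, rad; grows when turned clockwise seen from above. 0 loosest, 11.0 fully tight: a firm end stop, pad on the board. At value q the wings point to +90 deg - q and -90 deg - q in the clamp's frame (counter-clockwise from its x axis). Stays where left; turns at about 0.04 N m (2 N on a wing).
- nut_mid (a point): Point on the nut's axis at mid-height of the wings: 69.5 mm above the worktop at joint value 0, 55.5 mm at 11.0. Wings: two opposite upright flat blades, 6 mm thick, 26 mm high (13 mm up and down from here), reaching 29 mm from the axis; hub radius 10 mm. The strap's top is 22.5 mm below this point, the stud's end 27 to 41 mm above it.
- wing_tip (a point): End of one of the two wings, at mid-height, 29 mm from the axis; at joint value 0 it lies on the clamp's +y side.
- drive_faces: The two flat wing faces that are pushed to tighten (clockwise from above). Origin on the nut's axis at its underside.
- back_faces: The two opposite wing faces. Touching both these and the drive faces at once with the fingers is pinching. Origin on the nut's axis at its underside.
- board: Wooden chopping board, 230 x 340 x 22 mm, lying loose on the worktop beyond the clamp; its near long edge is 45 mm from the stud. Origin at the centre of its underside. Leave it there.
- garlic: Garlic bulb, 56 mm, lying on the board. Origin at its underside. Leave alone.
- spice_jar: Glass spice jar with red cap, 45 mm across, 106 mm high, standing left of the clamp. Origin at the centre of its underside. Leave alone.
- shaker: Small glass shaker with grey top, 44 mm across, 90 mm high, standing right of the clamp. Origin at the centre of its underside. Leave alone.

How it is judged:
By the outcome, as a careful person would: the job done as asked, in the order asked, and still so for the second after the job is handed in, with the robot touching nothing.
It also fails if it takes over 64 s, if anything falls off the work surface, if the arm or the gripper's body presses on something with over 40 N, if the wrist force passes 120 N, or if a joint passes its speed limit or range.

## Working session

There is one attempt and no reset: what is moved stays moved. The work goes in short steps, Python scripts to look and compute and a tool call to move; the robot and the scene stay as the last step left them, time stands still between calls to the robot, and variables do not carry over. Pictures are saved under pics/ and viewed, at most 10 in all, crops included, and the job is handed in when it is done.

Besides the shell and the picture viewer there is one more tool, called after "Emit:" by a JSON object that holds its "name" and its "arguments". carry_out: Moves the arm, as the interface text tells. Its arguments: {"type":"object","properties":{"steps":{"type":"string"}},"required":["steps"]}

```bash
mkdir -p pics; cat > h.py <<'E'
import numpy as np, cv2
from station import *
def cam(n):
    s=snapshot(n); np.savez(''+n+'.npz',**{k:np.array(v) for k,v in s.items()}); return s
def load(n): return np.load(''+n+'.npz')
def pts(s):
    z=s['z_map'].astype(float);h,w=z.shape;f=h/2/np.tan(np.radians(float(s['fov_y']))/2)
    u,v=np.meshgrid(np.arange(w),np.arange(h))
    p=np.stack([(u-s['cx'])/f*z,-(v-s['cy'])/f*z,-z],-1)
    R=np.array(s['rotation'])
    if R.shape!=(3,3): R=cv2.Rodrigues(R.astype(float))[0]
    P=p@R.T+np.array(s['xyz']); P[z==0]=np.nan; return P
E
python3 - <<'E'
from h import *
for n in ('top','side'):
    s=cam(n); cv2.imwrite(f'pics/{n}1.png',s['frame'][:,:,::-1]); print(n,[(k,s[k]) for k in s if k not in('frame','z_map')])
print(get_obs(), pinch_z)
E
```

```text
top [('fov_y', 53.85698530338003), ('cx', 284.3621958489683), ('cy', 209.1738796046243), ('xyz', array([452.41909432,  30.90010343, 918.56012888])), ('rotation', array([ 0.15356612, -0.10348277, -1.59728741]))]
side [('fov_y', 51.2328924917027), ('cx', 280.83649910480455), ('cy', 207.786847002795), ('xyz', array([ 188.99275082, -731.81837341,  592.62542029])), ('rotation', array([ 1.02212292, -0.25493117, -0.46429178]))]
{'time': 0.1, 'joint_pos': array([ 1.00088808e+00,  8.78827736e-02,  1.37209049e+00,  1.71069688e-05,
        1.68360296e+00, -1.03077733e-01]), 'qd': array([-0.00062471, -0.00188514, -0.00458989,  0.00031549,  0.00093322,
       -0.0017184 ]), 'joint_efforts': array([ 2.50818870e-03, -3.41244221e+01, -3.03303266e+01,  7.20758317e-02,
        3.02769360e-02, -1.06172772e-04]), 'ee_pos': array([247.25263743, 490.73873641, 204.4267143 ]), 'eef_rot': array([-7.26496682e-01, -3.05574589e+00,  2.93160899e-03]), 'ft_force': array([-0.54932206, -0.59467247, -0.06443293]), 'moment': array([-0.03923851,  0.02169273,  0.00892081]), 'finger_force': 0.0, 'gripper_width': 93.90123760924669} 18.8
```

View pics/top1.png

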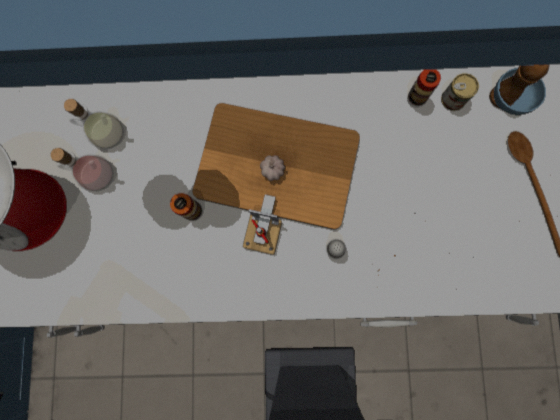

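View pics/side1.png

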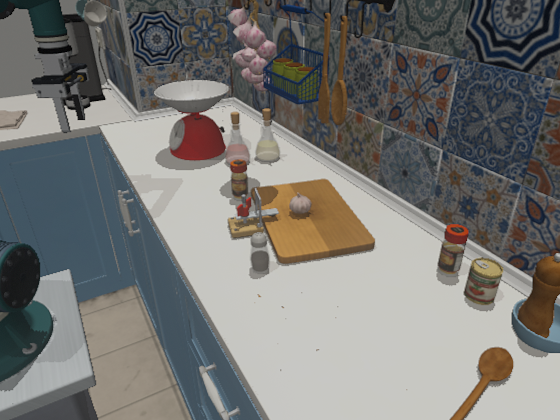

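```bash
python3 - <<'E'
from h import *
s=load('top');P=pts(s)
c=s['frame'][185:285,165:365,::-1]; cv2.imwrite('pics/crop1.png',cv2.resize(c,None,fx=4,fy=4,interpolation=cv2.INTER_CUBIC))
for u,v in [(262,232),(150,280),(450,220),(250,244),(276,250),(217,105),(357,131),(341,227),(195,196),(183,203),(337,247),(272,168)]: print(u,v,P[v,u].round(1))
f=s['frame'].astype(int)
m=(f[...,0]>110)&(f[...,1]<60)&(f[...,2]<60); v,u=np.nonzero(m)
for a,b in zip(u,v):
    if 240<a<290 and 200<b<260: print(a,b,P[b,a].round(1))
E
```

```text
262 232 [546.4 103.7  67.8]
150 280 [454.9 359.2   2.7]
450 220 [ 567.7 -308.5   -1.9]
250 244 [526.3 134.5  19.8]
276 250 [5.128e+02 7.910e+01 2.000e-01]
217 105 [848.3 205.7  23.6]
357 131 [ 780.8 -114.7    1.4]
341 227 [559.4 -66.8   1.1]
195 196 [636.6 255.5  22.5]
183 203 [605.5 258.2 108.1]
337 247 [509.3 -47.6  88.8]
272 168 [681.8  79.7  69.4]
252 220 [570.9 123.1  76.8]
253 220 [570.5 120.7  79.5]
252 221 [568.9 123.2  76.4]
253 221 [568.5 120.9  78.6]
254 221 [568.7 119.   77.1]
253 222 [566.7 121.1  77. ]
254 222 [566.7 119.1  76.3]
255 222 [566.6 117.   76.5]
253 223 [564.6 121.1  76.9]
254 223 [564.6 119.1  76.4]
255 223 [564.1 116.7  79.4]
254 224 [562.3 119.   77.9]
255 224 [562.3 116.9  77.9]
256 224 [562.  114.7  79.6]
255 225 [560.4 117.2  75.9]
256 225 [559.9 114.7  79.9]
255 226 [558.3 117.1  76.5]
256 226 [557.8 114.7  80.1]
257 226 [558.  112.8  78.2]
256 227 [556.1 115.1  76.8]
263 230 [551.  101.9  63.6]
256 232 [547.1 116.4  64.9]
257 233 [544.9 114.3  65.8]
262 234 [541.2 102.9  78.3]
262 235 [539.4 103.1  75.6]
263 235 [539.1 100.9  77.3]
262 236 [537.1 103.   77.8]
263 236 [537.1 101.   76.9]
264 236 [536.7  98.6  80.8]
263 237 [534.9 100.9  78.5]
264 237 [534.8  98.8  79.5]
264 238 [532.8  98.9  78.5]
265 238 [532.6  96.8  79.6]
265 239 [530.7  96.9  78.9]
266 239 [530.7  94.9  77.7]
265 240 [528.7  97.   78.3]
266 240 [528.4  94.7  80.9]
265 241 [526.6  97.   78.3]
266 241 [526.4  94.8  80.3]
```

View pics/crop1.png

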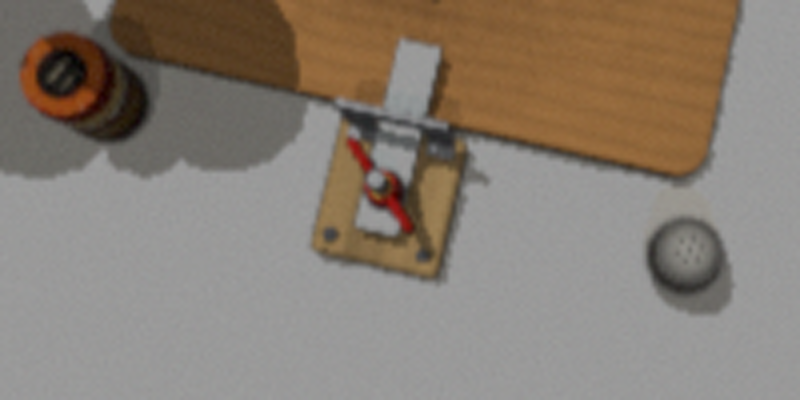

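```bash
python3 - <<'E'
from h import *
s=load('top');P=pts(s);f=s['frame'].astype(int)
# stud: high non-red near
sub=P[205:262,235:290].reshape(-1,3)
st=sub[(np.hypot(sub[:,0]-548,sub[:,1]-108)<12)&(sub[:,2]>86)]; print('stud',len(st),st.mean(0),st)
pl=sub[(np.hypot(sub[:,0]-548,sub[:,1]-108)>20)&(sub[:,2]>86)&(sub[:,2]<102)]; print('plate',len(pl),pl.mean(0),np.ptp(pl,0))
d=np.linalg.svd(pl[:,:2]-pl[:,:2].mean(0))[2][0];print('dir',d,np.degrees(np.arctan2(d[1],d[0])))
b=sub[(abs(sub[:,2]-20)<4)&(sub[:,0]<582)];r=cv2.minAreaRect(b[:,:2].astype(np.float32));print('block',r)
w=sub[(abs(sub[:,2]-78)<4)&(np.hypot(sub[:,0]-548,sub[:,1]-108)<34)];d=np.linalg.svd(w[:,:2]-w[:,:2].mean(0))[2][0];print('wing',len(w),w.mean(0),np.degrees(np.arctan2(d[1],d[0])))
E
```

```text
stud 22 [547.84280283 107.51206497  94.81274665] [[552.1310257  111.54348037  92.24354597]
 [551.7194987  109.24867611  95.1239053 ]
 [551.65951975 107.23836065  95.09101842]
 [551.82941714 105.40048967  93.14949851]
 [549.38288209 110.98239345  98.34327702]
 [549.54792948 109.16151589  96.40863777]
 [549.23837705 106.95890795  98.49145707]
 [549.48107052 105.18923576  95.89645409]
 [550.02901343 103.63496655  90.70924723]
 [547.55498618 111.17064695  96.76592332]
 [547.60971566 109.25981836  95.74447933]
 [547.30393463 107.05510307  97.8400502 ]
 [547.35951284 105.14328056  96.8107954 ]
 [547.94738339 103.63214602  91.16996259]
 [545.63357776 111.28366063  95.95960067]
 [545.28761212 109.03655844  98.45567862]
 [545.75502327 107.46891766  93.76758206]
 [545.03346857 104.92891515  99.58702125]
 [546.07994364 103.79295062  89.7694484 ]
 [543.96412606 109.65940274  92.28759359]
 [543.87084505 107.61719983  92.5575792 ]
 [544.12279913 105.85880281  89.70767024]]
plate 76 [580.54892139  99.14575977  95.11852795] [15.78408525 57.41970122 14.87311546]
dir [0.24650572 0.96914134] 75.72916561103979
block ((550.0492553710938, 100.12322235107422), (86.26028442382812, 85.64716339111328), 75.30241394042969)
wing 61 [550.07657385 106.92754513  77.72515455] -154.4690241760888
```

Emit:
{"name": "carry_out", "arguments": {"steps": "0 0 0 0 0 0 -0.5; -44 -20 0 0 0 0 -0.2;-44 -20 0 0 0 0 0;-44 -20 0 0 0 0 0.2;-44 -20 0 0 0 0 0.4;-44 -20 0 0 0 0 0.44;-44 -20 0 0 0 0 0.44;-44 -20 0 0 0 0 0.44"}}

```text
time: 0.9
ee_pos: [460.4, 225.8, 205.4]
eef_rot: [0.727, 3.056, 0.0]
ft_force: [0.9, 0.7, 0.1]
gripper_width: 33.4
finger_force: 0.0
```

Emit:
{"name": "carry_out", "arguments": {"steps": "-44 -22 0 0 0 0 0.44;-44 -22 0 0 0 0 0.44;-43 -22 0 0 0 0 0.44;0 0 0 0 0 0.14 0.44;0 0 0 0 0 0 0.44;0 0 0 0 0 0 0.44"}}

```text
time: 1.5
ee_pos: [546.6, 109.9, 205.2]
eef_rot: [-0.934, -2.999, -0.0]
ft_force: [1.0, 0.2, 0.8]
gripper_width: 26.3
finger_force: 0.0
```

```bash
python3 - <<'E'
from h import *
s=cam('wrist');P=pts(s); cv2.imwrite('pics/w1.png',s['frame'][:,:,::-1]); print(s['xyz'],s['rotation'])
o=get_obs();print({k:o[k] for k in('joint_pos','ee_pos','eef_rot','ft_force','moment','gripper_width')})
y=cv2.Rodrigues(o['eef_rot'])[0];print('yaw',np.degrees(np.arctan2(y[1,1],y[0,1])), y)
sub=P.reshape(-1,3);sub=sub[np.isfinite(sub[:,0])];r=np.hypot(sub[:,0]-548,sub[:,1]-107.5)
st=sub[(r<12)&(sub[:,2]>88)&(sub[:,2]<102)];print('stud',len(st),st.mean(0) if len(st) else 0,np.ptp(st,0))
pl=sub[(r>20)&(r<55)&(sub[:,2]>90)&(sub[:,2]<102)]; print('plate',len(pl),pl.mean(0),np.ptp(pl,0))
c=cv2.minAreaRect(pl[:,:2].astype(np.float32));print(c)
w=sub[(abs(sub[:,2]-77.5)<2)&(r<34)];d=np.linalg.svd(w[:,:2]-w[:,:2].mean(0),full_matrices=False)[2][0];print('wing',len(w),w.mean(0),np.degrees(np.arctan2(d[1],d[0])),cv2.minAreaRect(w[:,:2].astype(np.float32)))
E
```

```text
[488.94832314 150.10522951 384.32319766] [-0.22541413 -0.11866501  0.96350129]
{'joint_pos': array([ 9.72830072e-02,  1.03994319e-01,  1.35258179e+00,  3.38123383e-04,
        1.68518209e+00, -8.70001232e-01]), 'ee_pos': array([546.4404134 , 110.31493736, 205.45866691]), 'eef_rot': array([-9.33531088e-01, -2.99939087e+00, -3.85135441e-04]), 'ft_force': array([ 0.75383592, -0.53854599,  0.77242236]), 'moment': array([-0.02263716,  0.01060834,  0.01078496]), 'gripper_width': 26.157206350718994}
yaw 55.42351260627926 [[-8.23369307e-01  5.67505898e-01 -1.97393171e-04]
 [ 5.67505829e-01  8.23369317e-01  3.18245790e-04]
 [ 3.43133843e-04  1.50012041e-04 -9.99999930e-01]]
stud 107 [548.80638286 109.75720504  94.55864615] [8.96249274 9.28969703 8.39605432]
plate 369 [581.41752646  99.73651233  94.50779592] [18.09120386 58.05177773  7.18140112]
((582.3009643554688, 100.88278198242188), (59.37803649902344, 4.467832565307617), 75.65986633300781)
wing 264 [551.53062121 108.59877028  76.942882  ] 25.625298318373808 ((554.8486328125, 98.7467041015625), (57.10688018798828, 33.22024917602539), 26.647424697875977)
```

View pics/w1.png

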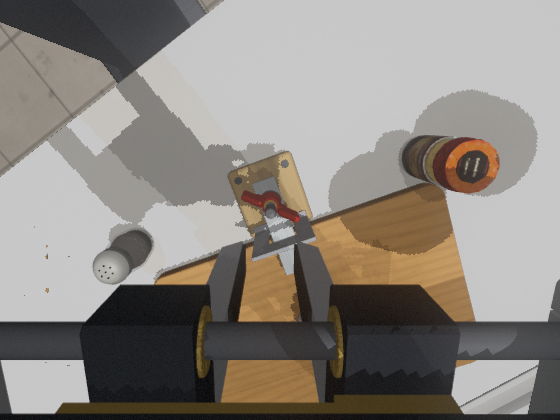

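```bash
python3 - <<'E'
from h import *
o=get_obs();R=cv2.Rodrigues(o['eef_rot'])[0]
for n in('wrist','top'):
    s=load('wrist') if n=='wrist' else cam('top');P=pts(s).reshape(-1,3);P=P[np.isfinite(P[:,0])]
    q=(P-o['ee_pos'])@R
    for lo,hi in((-6,2),(-14,-6),(-30,-14),(-45,-30),(-60,-45),(-75,-60)):
        m=(q[:,2]>lo)&(q[:,2]<hi)&(abs(q[:,0])<45)&(abs(q[:,1])<65)
        for sg in(1,-1):
            a=q[m&(sg*q[:,1]>0)]
            if len(a): print(n,lo,hi,sg,len(a),'x',np.percentile(a[:,0],[2,98]).round(1),'y',np.percentile(a[:,1],[2,98]).round(1))
E
```

```text
wrist -6 2 1 80 x [-7.   9.6] y [13.4 21.3]
wrist -6 2 -1 80 x [-6.7  9.5] y [-20.2 -12.8]
wrist -14 -6 1 154 x [-6.5  9.7] y [13.4 24.7]
wrist -14 -6 -1 154 x [-6.6  9.6] y [-24.3 -12.8]
wrist -30 -14 1 395 x [-6.5  9.7] y [13.4 25. ]
wrist -30 -14 -1 391 x [-6.9  9.7] y [-24.4 -12.8]
wrist -45 -30 1 492 x [-6.9  9.7] y [13.4 25.2]
wrist -45 -30 -1 495 x [-6.8  9.7] y [-24.6 -12.8]
wrist -60 -45 1 612 x [-4.9  9.7] y [13.4 24.9]
wrist -60 -45 -1 613 x [-5.   9.6] y [-24.4 -12.8]
wrist -75 -60 1 557 x [2.  9.7] y [13.4 21.4]
wrist -75 -60 -1 555 x [1.9 9.7] y [-20.9 -12.8]
```

Emit:
{"name": "carry_out", "arguments": {"steps": "-3.4 0.4 0 0 0 -0.145 0.44;0 0 0 0 0 -0.145 0.44;0 0 0 0 0 -0.145 0.44;0 0 0 0 0 -0.145 0.44;0 0 0 0 0 -0.145 0.44;0 0 0 0 0 -0.145 0.44;0 0 0 0 0 -0.145 0.44;0 0 0 0 0 -0.145 0.44"}}

```text
time: 2.4
ee_pos: [549.3, 109.3, 205.8]
eef_rot: [-0.872, 3.017, 0.0]
ft_force: [0.3, 0.0, -0.5]
gripper_width: 26.3
finger_force: 0.0
```

Emit:
{"name": "carry_out", "arguments": {"steps": "0 0 30 0 0 0 0.44;0 0 30 0 0 0 0.44;0 0 20 0 0 0 0.44;0 0 10 0 0 0 0.44;0 0 5 0 0 0 0.44;0 0 0 0 0 0 0.44;0 0 0 0 0 0 0.44"}}

```text
time: 3.1
ee_pos: [550.7, 108.3, 111.9]
eef_rot: [-0.858, 3.02, -0.001]
ft_force: [0.2, -0.1, -0.6]
gripper_width: 26.0
finger_force: 0.0
```

```bash
python3 - <<'E'
from h import *
s=cam('wrist');cv2.imwrite('pics/w2.png',s['frame'][:,:,::-1])
o=get_obs();R=cv2.Rodrigues(o['eef_rot'])[0];print(o['ee_pos'],np.degrees(np.arctan2(R[1,1],R[0,1])),o['joint_pos'][5],o['ft_force'],o['moment'])
P=pts(s).reshape(-1,3);P=P[np.isfinite(P[:,0])];q=(P-o['ee_pos'])@R-[1.4,.3,0]
z=P[:,2];r=np.hypot(q[:,0],q[:,1])
st=q[(r<12)&(z>86)&(z<100)];print('stud',len(st),np.percentile(st,[2,98],0).round(1))
w=q[(abs(z-77.5)<2.5)&(r<34)];print(len(w),cv2.minAreaRect(w[:,:2].astype(np.float32)))
E
```

```text
[550.79412246 108.2379661  112.10919452] 121.71883830173932 -2.031398661521463 [ 0.22257026 -0.56627888  0.08537516] [ 0.0737526  -0.00226372  0.00873239]
stud 260 [[-4.  -3.6 15.3]
 [ 4.3  5.5 25.6]]
495 ((-3.11651611328125, 0.41210365295410156), (60.879295349121094, 19.093341827392578), 14.30910873413086)
```

View pics/w2.png

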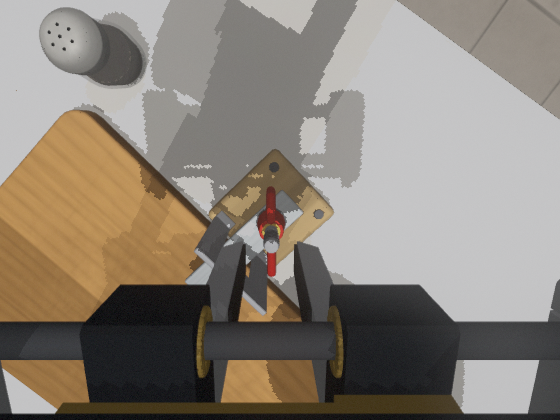

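Emit:
{"name": "carry_out", "arguments": {"steps": "0 0.7 15 0 0 0 0.44;0 0 15 0 0 0 0.44;0 0 15 0 0 0 0.44;0 0 10 0 0 0 0.44;0 0 0 0 0 0 0.44;0 0 0 0 0 0 0.44"}}

```text
time: 3.75
ee_pos: [549.3, 108.6, 55.0]
eef_rot: [0.858, -3.021, -0.0]
ft_force: [0.3, 0.1, 0.3]
gripper_width: 25.9
finger_force: 0.0
```

Emit:
{"name": "carry_out", "arguments": {"steps": "0 0 0 0 0 0.1 0.44;0 0 0 0 0 0.1 0.44;0 0 0 0 0 0.1 0.44;0 0 0 0 0 0.1 0.44;0 0 0 0 0 0.1 0.44;0 0 0 0 0 0.1 0.44;0 0 0 0 0 0.1 0.44;0 0 0 0 0 0.1 0.44"}}

```text
time: 4.55
ee_pos: [550.3, 108.7, 56.7]
eef_rot: [0.393, 3.115, 0.001]
ft_force: [-0.7, 1.4, -0.2]
gripper_width: 26.1
finger_force: 0.9
```

```bash
cat > st.py <<'E'
from h import *
o=get_obs();R=cv2.Rodrigues(o['eef_rot'])[0];print(o['time'],o['ee_pos'].round(1),'yaw',np.degrees(np.arctan2(R[1,1],R[0,1])).round(1),'j6',o['joint_pos'][5].round(3),o['ft_force'].round(1),o['moment'].round(3),o['gripper_width'],o['finger_force'])
E
python3 st.py
```

```text
4.55 [550.3 108.7  56.7] yaw 75.6 j6 -1.226 [-0.7  1.4 -0.2] [0.197 0.223 0.007] 26.1200761539875 0.8992746518924832
```

Contact is just beginning. I'll continue the sweep.

Emit:
{"name": "carry_out", "arguments": {"steps": "0 0 0 0 0 0.12 0.44;0 0 0 0 0 0.12 0.44;0 0 0 0 0 0.12 0.44;0 0 0 0 0 0.12 0.44;0 0 0 0 0 0.12 0.44;0 0 0 0 0 0.12 0.44"}}

```text
time: 5.15
ee_pos: [550.1, 108.6, 56.1]
eef_rot: [1.466, 2.777, 0.001]
ft_force: [0.1, -0.3, -2.2]
gripper_width: 25.9
finger_force: 1.3
```

```bash
python3 st.py
```

```text
5.15 [550.1 108.6  56.1] yaw 34.3 j6 -0.505 [ 0.1 -0.3 -2.2] [-0.071 -0.104  0.002] 25.94414938842077 1.3299333618488163
```

Emit:
{"name": "carry_out", "arguments": {"steps": "0 0 0 0 0 0.12 0.44;0 0 0 0 0 0.12 0.44;0 0 0 0 0 0.12 0.44;0 0 0 0 0 0.12 0.44;0 0 0 0 0 0.12 0.44;0 0 0 0 0 0.12 0.44;0 0 0 0 0 0.12 0.44;0 0 0 0 0 0.12 0.44"}}

```text
time: 5.95
ee_pos: [549.7, 108.4, 55.8]
eef_rot: [2.583, 1.786, 0.0]
ft_force: [-1.0, -0.5, -1.5]
gripper_width: 26.4
finger_force: 1.3
```

Emit:
{"name": "carry_out", "arguments": {"steps": "0 0 0 0 0 0.12 0.44;0 0 0 0 0 0.12 0.44;0 0 0 0 0 0.12 0.44;0 0 0 0 0 0.12 0.44;0 0 0 0 0 0.12 0.44;0 0 0 0 0 0.12 0.44;0 0 0 0 0 0.12 0.44;0 0 0 0 0 0.12 0.44"}}

```text
time: 6.75
ee_pos: [549.5, 108.6, 55.8]
eef_rot: [3.117, 0.392, 0.0]
ft_force: [-1.7, -0.0, -1.9]
gripper_width: 26.6
finger_force: 1.3
```

```bash
python3 st.py
```

```text
6.75 [549.5 108.6  55.8] yaw -75.7 j6 1.415 [-1.7 -0.  -1.9] [-0.072  0.211  0.058] 26.637186836851225 1.329859981779009
```

Emit:
{"name": "carry_out", "arguments": {"steps": "0 0 0 0 0 0.12 0.44;0 0 0 0 0 0.12 0.44;0 0 0 0 0 0.12 0.44;0 0 0 0 0 0.12 0.44;0 0 0 0 0 0.12 0.44;0 0 0 0 0 0.12 0.44;0 0 0 0 0 0.12 0.44;0 0 0 0 0 0.12 0.44"}}

```text
time: 7.55
ee_pos: [549.6, 108.7, 55.8]
eef_rot: [-2.946, 1.092, -0.0]
ft_force: [-0.9, -0.1, -2.4]
gripper_width: 26.7
finger_force: 1.3
```

Emit:
{"name": "carry_out", "arguments": {"steps": "0 0 0 0 0 0 0.44;0 0 0 0 0 -0.1 0.44;0 0 0 0 0 -0.1 0.44;0 0 -10 0 0 0 0.44;0 0 -20 0 0 0 0.44;0 0 -25 0 0 0 0.44;0 0 0 0 0 0 0.44"}}

```text
time: 8.25
ee_pos: [552.8, 109.0, 116.1]
eef_rot: [-3.038, 0.785, -0.015]
ft_force: [0.7, 0.4, -0.3]
gripper_width: 26.1
finger_force: 0.0
```

```bash
cat > wr.py <<'E'
from h import *
import sys
s=cam('wrist');cv2.imwrite(f'pics/{sys.argv[1]}.png',s['frame'][:,:,::-1])
import st
from st import o,R
f=s['frame'].astype(int);m=((f[...,0]>80)&(f[...,1]<0.4*f[...,0])&(f[...,2]<0.4*f[...,0])).ravel()
P=pts(s).reshape(-1,3);q=(P-o['ee_pos'])@R-[1.4,.3,0];r=np.hypot(q[:,0],q[:,1])
w=m&(r<33)&(r>13)&(P[:,2]<95)&(P[:,2]>40);zt=np.percentile(P[w,2],90);w&=P[:,2]>zt-4
a=P[w][:,:2];d=np.linalg.svd(a-a.mean(0),full_matrices=False)[2][0]
print('red top z',zt,'n',len(a),'mean tool',q[w].mean(0),'wing dir world',np.degrees(np.arctan2(d[1],d[0])))
E
python3 wr.py w3
```

```text
8.3 [551.5 108.8 113.6] yaw -119.0 j6 2.17 [-0.7 -0.2  0.1] [ 0.028  0.143 -0.013] 26.623979138196315 0.0
red top z 73.28027112962721 n 181 mean tool [ 4.16895326 -4.13581767 41.345793  ] wing dir world -172.83660961418482
```

View pics/w3.png

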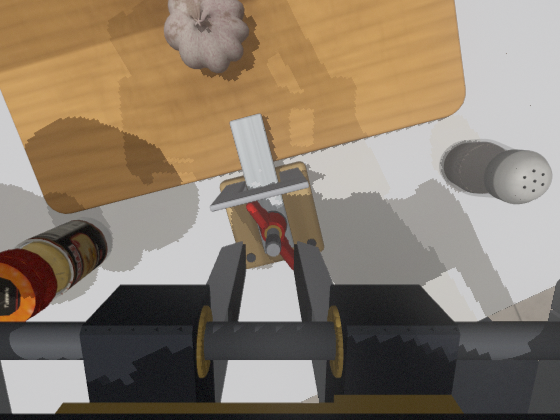

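Emit:
{"name": "carry_out", "arguments": {"steps": "0 0 0 0 0 -0.14 0.44;0 0 0 0 0 -0.14 0.44;0 0 0 0 0 -0.14 0.44;0 0 0 0 0 -0.14 0.44;0 0 0 0 0 -0.14 0.44;0 0 0 0 0 -0.14 0.44;0 0 0 0 0 -0.14 0.44;0 0 0 0 0 -0.14 0.44"}}

```text
time: 9.1
ee_pos: [548.7, 108.6, 109.0]
eef_rot: [-2.991, -0.959, 0.003]
ft_force: [0.6, 0.2, 0.4]
gripper_width: 26.3
finger_force: 0.0
```

Emit:
{"name": "carry_out", "arguments": {"steps": "0 0 0 0 0 -0.14 0.44;0 0 0 0 0 -0.14 0.44;0 0 0 0 0 -0.14 0.44;0 0 0 0 0 -0.14 0.44;0 0 0 0 0 -0.14 0.44;0 0 0 0 0 -0.14 0.44;0 0 0 0 0 -0.14 0.44;0 0 0 0 0 -0.14 0.44"}}

```text
time: 9.9
ee_pos: [548.8, 108.5, 109.0]
eef_rot: [-2.025, -2.4, 0.002]
ft_force: [0.2, 0.6, -0.6]
gripper_width: 26.0
finger_force: 0.0
```

Emit:
{"name": "carry_out", "arguments": {"steps": "0 0 0 0 0 -0.14 0.44;0 0 0 0 0 -0.14 0.44;0 0 0 0 0 -0.14 0.44;0 0 0 0 0 -0.14 0.44;0 0 0 0 0 -0.14 0.44;0 0 0 0 0 -0.14 0.44;0 0 0 0 0 -0.14 0.44;0 0 0 0 0 -0.14 0.44"}}

```text
time: 10.7
ee_pos: [548.7, 108.6, 109.0]
eef_rot: [-0.44, -3.108, 0.001]
ft_force: [-0.5, 0.7, -0.9]
gripper_width: 26.5
finger_force: 0.0
```

Emit:
{"name": "carry_out", "arguments": {"steps": "0 0 0 0 0 -0.14 0.44;0 0 0 0 0 -0.14 0.44;0 0 0 0 0 -0.14 0.44;0 0 0 0 0 0 0.44;0 0 0 0 0 0 0.44"}}

```text
time: 11.2
ee_pos: [549.0, 108.6, 109.5]
eef_rot: [0.204, -3.133, -0.0]
ft_force: [0.5, -1.3, -0.6]
gripper_width: 26.4
finger_force: 0.0
```

```bash
python3 wr.py w4
```

```text
11.25 [549.2 108.6 109.8] yaw 97.5 j6 -1.608 [ 0.1 -0.8 -0.6] [ 0.004  0.067 -0.004] 26.217779426632042 0.0
red top z 73.34611309474981 n 266 mean tool [-5.38972447  0.07896703 37.43257501] wing dir world 6.67708535137579
```

View pics/w4.png

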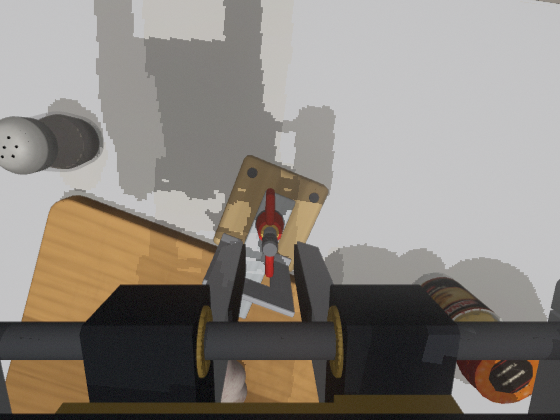

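Emit:
{"name": "carry_out", "arguments": {"steps": "0 0 15 0 0 0 0.44;0 0 15 0 0 0 0.44;0 0 15 0 0 0 0.44;0 0 13 0 0 0 0.44;0 0 0 0 0 0 0.44;0 0 0 0 0 0 0.44"}}

```text
time: 11.85
ee_pos: [549.2, 108.6, 51.8]
eef_rot: [0.209, -3.133, -0.0]
ft_force: [-0.8, 0.0, 0.8]
gripper_width: 26.3
finger_force: 0.0
```

Emit:
{"name": "carry_out", "arguments": {"steps": "0 0 0 0 0 0.1 0.44;0 0 0 0 0 0.1 0.44;0 0 0 0 0 0.1 0.44;0 0 0 0 0 0.1 0.44;0 0 0 0 0 0.1 0.44;0 0 0 0 0 0.1 0.44;0 0 0 0 0 0.1 0.44;0 0 0 0 0 0.1 0.44"}}

```text
time: 12.65
ee_pos: [550.4, 108.7, 53.8]
eef_rot: [1.034, 2.964, 0.002]
ft_force: [1.3, 0.1, -0.5]
gripper_width: 26.4
finger_force: 0.0
```

Emit:
{"name": "carry_out", "arguments": {"steps": "0 0 0 0 0 0.12 0.44;0 0 0 0 0 0.12 0.44;0 0 0 0 0 0.12 0.44;0 0 0 0 0 0.12 0.44;0 0 0 0 0 0.12 0.44;0 0 0 0 0 0.12 0.44;0 0 0 0 0 0.12 0.44;0 0 0 0 0 0.12 0.44"}}

```text
time: 13.45
ee_pos: [550.0, 108.2, 53.1]
eef_rot: [2.287, 2.152, 0.001]
ft_force: [0.3, -1.8, -2.3]
gripper_width: 26.2
finger_force: 1.3
```

Emit:
{"name": "carry_out", "arguments": {"steps": "0 0 0 0 0 0.12 0.44;0 0 0 0 0 0.12 0.44;0 0 0 0 0 0.12 0.44;0 0 0 0 0 0.12 0.44;0 0 0 0 0 0.12 0.44;0 0 0 0 0 0.12 0.44;0 0 0 0 0 0.12 0.44;0 0 0 0 0 0.12 0.44"}}

```text
time: 14.25
ee_pos: [549.5, 108.4, 52.8]
eef_rot: [3.023, 0.853, -0.0]
ft_force: [-0.5, -0.7, -1.8]
gripper_width: 26.1
finger_force: 1.3
```

```bash
python3 st.py
```

```text
14.25 [549.5 108.4  52.8] yaw -58.5 j6 1.115 [-0.5 -0.7 -1.8] [-0.16   0.224  0.062] 26.142276387604205 1.3289485580753535
```

Emit:
{"name": "carry_out", "arguments": {"steps": "0 0 0 0 0 0.12 0.44;0 0 0 0 0 0.12 0.44;0 0 0 0 0 0.12 0.44;0 0 0 0 0 0.12 0.44;0 0 0 0 0 0.12 0.44;0 0 0 0 0 0.12 0.44;0 0 0 0 0 0.12 0.44"}}

```text
time: 14.95
ee_pos: [549.6, 108.7, 52.8]
eef_rot: [-3.108, 0.454, -0.0]
ft_force: [-0.3, 0.4, -2.1]
gripper_width: 26.5
finger_force: 1.3
```

Emit:
{"name": "carry_out", "arguments": {"steps": "0 0 0 0 0 0.1 0.44;0 0 0 0 0 0.1 0.44;0 0 0 0 0 0.1 0.44;0 0 0 0 0 0.1 0.44;0 0 0 0 0 0 0.44"}}

```text
time: 15.45
ee_pos: [549.9, 108.7, 53.1]
eef_rot: [-2.959, 1.055, -0.001]
ft_force: [-0.4, -0.1, -0.0]
gripper_width: 26.2
finger_force: 0.0
```

Emit:
{"name": "carry_out", "arguments": {"steps": "0 0 0 0 0 -0.1 0.44;0 0 0 0 0 -0.1 0.44;0 0 -10 0 0 0 0.44;0 0 -20 0 0 0 0.44;0 0 -28 0 0 0 0.44;0 0 0 0 0 0 0.44;0 0 0 0 0 0 0.44"}}

```text
time: 16.15
ee_pos: [550.4, 108.8, 112.0]
eef_rot: [-3.048, 0.755, -0.005]
ft_force: [-0.1, -0.4, 0.4]
gripper_width: 26.2
finger_force: 0.0
```

```bash
python3 wr.py w5
```

```text
16.2 [549.5 108.7 110.5] yaw -117.8 j6 2.15 [-1.2 -0.8  0.5] [0.061 0.139 0.032] 26.33144145434278 0.0
red top z 69.43749550967502 n 221 mean tool [ 7.43236015 -6.40058207 42.13107571] wing dir world -171.44224858726747
```

Emit:
{"name": "carry_out", "arguments": {"steps": "0 0 0 0 0 -0.14 0.44;0 0 0 0 0 -0.14 0.44;0 0 0 0 0 -0.14 0.44;0 0 0 0 0 -0.14 0.44;0 0 0 0 0 -0.14 0.44;0 0 0 0 0 -0.14 0.44;0 0 0 0 0 -0.14 0.44;0 0 0 0 0 -0.14 0.44"}}

```text
time: 17.0
ee_pos: [548.4, 108.5, 108.5]
eef_rot: [-2.981, -0.988, 0.005]
ft_force: [-1.0, -0.9, -0.3]
gripper_width: 26.4
finger_force: 0.0
```

Emit:
{"name": "carry_out", "arguments": {"steps": "0 0 0 0 0 -0.14 0.44;0 0 0 0 0 -0.14 0.44;0 0 0 0 0 -0.14 0.44;0 0 0 0 0 -0.14 0.44;0 0 0 0 0 -0.14 0.44;0 0 0 0 0 -0.14 0.44;0 0 0 0 0 -0.14 0.44;0 0 0 0 0 -0.14 0.44"}}

```text
time: 17.8
ee_pos: [548.4, 108.5, 108.5]
eef_rot: [-2.0, -2.42, 0.004]
ft_force: [-0.8, -0.2, -0.1]
gripper_width: 26.3
finger_force: 0.0
```

Emit:
{"name": "carry_out", "arguments": {"steps": "0 0 0 0 0 -0.14 0.44;0 0 0 0 0 -0.14 0.44;0 0 0 0 0 -0.14 0.44;0 0 0 0 0 -0.14 0.44;0 0 0 0 0 -0.14 0.44;0 0 0 0 0 -0.14 0.44;0 0 0 0 0 -0.14 0.44;0 0 0 0 0 -0.14 0.44"}}

```text
time: 18.6
ee_pos: [548.4, 108.5, 108.5]
eef_rot: [-0.409, -3.111, 0.001]
ft_force: [0.7, 0.0, 0.1]
gripper_width: 26.2
finger_force: 0.0
```

Emit:
{"name": "carry_out", "arguments": {"steps": "0 0 0 0 0 -0.14 0.44;0 0 0 0 0 -0.14 0.44;0 0 0 0 0 -0.14 0.44;0 0 0 0 0 0 0.44;0 0 0 0 0 0 0.44"}}

```text
time: 19.1
ee_pos: [548.8, 108.6, 109.2]
eef_rot: [0.236, -3.131, -0.0]
ft_force: [-0.1, 0.7, -0.3]
gripper_width: 26.4
finger_force: 0.0
```

```bash
python3 wr.py w6
```

```text
19.15 [549.  108.6 109.5] yaw 98.6 j6 -1.628 [1.2 0.7 1. ] [ 0.064 -0.001 -0.   ] 26.457318520179143 0.0
red top z 69.22173605189212 n 213 mean tool [-5.61998915  0.09721776 41.14570981] wing dir world 8.14154111558848
```

Emit:
{"name": "carry_out", "arguments": {"steps": "0 0 15 0 0 0 0.44;0 0 15 0 0 0 0.44;0 0 15 0 0 0 0.44;0 0 13 0 0 0 0.44;0 0 0 0 0 0 0.44;0 0 0 0 0 0 0.44"}}

```text
time: 19.75
ee_pos: [549.2, 108.6, 51.8]
eef_rot: [0.24, -3.131, -0.0]
ft_force: [-0.2, 0.3, -0.6]
gripper_width: 26.4
finger_force: 0.0
```

Emit:
{"name": "carry_out", "arguments": {"steps": "0 0 0 0 0 0.1 0.44;0 0 0 0 0 0.1 0.44;0 0 0 0 0 0.1 0.44;0 0 0 0 0 0.1 0.44;0 0 0 0 0 0.1 0.44;0 0 0 0 0 0.1 0.44;0 0 0 0 0 0.1 0.44;0 0 0 0 0 0.1 0.44"}}

```text
time: 20.55
ee_pos: [550.5, 108.7, 53.8]
eef_rot: [1.004, 2.974, 0.002]
ft_force: [0.2, 0.4, -0.3]
gripper_width: 26.3
finger_force: 0.0
```

Emit:
{"name": "carry_out", "arguments": {"steps": "0 0 0 0 0 0.05 0.44;0 0 0 0 0 0.05 0.44;0 0 0 0 0 0.05 0.44;0 0 0 0 0 0.05 0.44;0 0 0 0 0 0.03 0.44;0 0 0 0 0 0.03 0.44"}}

```text
time: 21.15
ee_pos: [550.4, 108.6, 53.6]
eef_rot: [1.377, 2.821, 0.002]
ft_force: [-0.2, -1.0, -0.7]
gripper_width: 26.3
finger_force: 1.1
```

```bash
python3 st.py
```

```text
21.15 [550.4 108.6  53.6] yaw 38.0 j6 -0.569 [-0.2 -1.  -0.7] [-0.025 -0.045  0.064] 26.258092155253145 1.1366935260593891
```

Emit:
{"name": "carry_out", "arguments": {"steps": "0 0 0 0 0 0.03 0.44;0 0 0 0 0 0.03 0.44;0 0 0 0 0 0.03 0.44;0 0 0 0 0 0.03 0.44;0 0 0 0 0 0.02 0.44"}}

```text
time: 21.65
ee_pos: [550.4, 108.5, 53.4]
eef_rot: [1.571, 2.718, 0.002]
ft_force: [0.8, -0.8, -1.9]
gripper_width: 26.1
finger_force: 1.1
```

```bash
python3 st.py
```

```text
21.65 [550.4 108.5  53.4] yaw 30.0 j6 -0.429 [ 0.8 -0.8 -1.9] [-0.164 -0.127  0.02 ] 26.072502499745912 1.12455562222749
```

Emit:
{"name": "carry_out", "arguments": {"steps": "0 0 0 0 0 0.02 0.44;0 0 0 0 0 0.02 0.44;0 0 0 0 0 0.02 0.44"}}

```text
time: 21.95
ee_pos: [550.3, 108.5, 53.2]
eef_rot: [1.652, 2.67, 0.002]
ft_force: [1.9, -1.2, 1.1]
gripper_width: 26.5
finger_force: 4.6
```

Emit:
{"name": "carry_out", "arguments": {"steps": "0 0 0 0 0 0.02 0.44;0 0 0 0 0 0.02 0.44"}}

```text
time: 22.15
ee_pos: [550.3, 108.5, 53.2]
eef_rot: [1.704, 2.637, 0.001]
ft_force: [1.8, -1.9, 1.7]
gripper_width: 26.3
finger_force: 18.5
```

```bash
python3 st.py
```

```text
22.15 [550.3 108.5  53.2] yaw 24.3 j6 -0.329 [ 1.8 -1.9  1.7] [-0.298 -0.368  0.626] 26.324830127628154 18.45320127904415
```

The end stop is reached: the finger force went from 1 to 18 N at the predicted yaw. I'll back off and rise.

Emit:
{"name": "carry_out", "arguments": {"steps": "0 0 0 0 0 -0.08 0.44;0 0 0 0 0 -0.1 0.44;0 0 0 0 0 -0.1 0.44;0 0 -10 0 0 0 0.44;0 0 -20 0 0 0 0.44;0 0 -28 0 0 0 0.44;0 0 0 0 0 0 0.44;0 0 0 0 0 0 0.44"}}

```text
time: 22.95
ee_pos: [549.8, 108.9, 111.2]
eef_rot: [1.321, 2.849, 0.002]
ft_force: [-0.6, 0.3, -0.1]
gripper_width: 26.4
finger_force: 0.0
```

```bash
python3 wr.py w7
```

```text
23.0 [548.9 108.7 109.9] yaw 40.3 j6 -0.609 [-0.2  0.2 -0.7] [ 0.008  0.043 -0.029] 26.398640882301233 0.0
red top z 68.71326889605535 n 300 mean tool [-3.77253019  2.65863755 42.2101172 ] wing dir world -14.469245882406216
```

Emit:
{"name": "carry_out", "arguments": {"steps": "0 0 -30 0 0 0 0.44;0 0 -40 0 0 0 0.44;0 0 -40 0 0 0 0.44;30 -30 0 0 0 0 0.44;30 -30 0 0 0 0 0.44;30 -30 0 0 0 0 0.44;0 0 0 0 0 0 0.44"}}

```text
time: 23.7
ee_pos: [417.9, 119.4, 218.7]
eef_rot: [-1.316, -2.848, 0.003]
ft_force: [0.1, -0.7, -0.8]
gripper_width: 26.7
finger_force: 0.0
```

```bash
python3 - <<'E'
from h import *
for n,(a,b,c,d) in(('side',(170,290,190,390)),('top',(160,270,180,360))):
    s=cam(n);k=s['frame'][a:b,c:d,::-1];cv2.imwrite(f'pics/{n}9.png',cv2.resize(k,None,fx=4,fy=4,interpolation=cv2.INTER_CUBIC))
import st
P=pts(s);P0=P[195:210,263:276].reshape(-1,3)
q=P[185:270,235:290].reshape(-1,3)
cx=np.array([.969,-.246]);l=(q[:,:2]-[549.5,108.5])@cx;t=(q[:,:2]-[549.5,108.5])@[.246,.969]
print('strap z beyond plate',np.nanmedian(q[(l>50)&(l<78)&(abs(t)<8),2]),'board z',np.nanmedian(q[(l>50)&(l<78)&(abs(t)>20),2]))
E
```

```text
23.8 [421.8 119.  219.4] yaw 40.3 j6 -0.558 [ 0.2 -0.7  0. ] [-0.033  0.039  0.01 ] 26.535356842546744 0.0
strap z beyond plate 33.720368724277535 board z 22.045092084693692
```

View pics/side9.png

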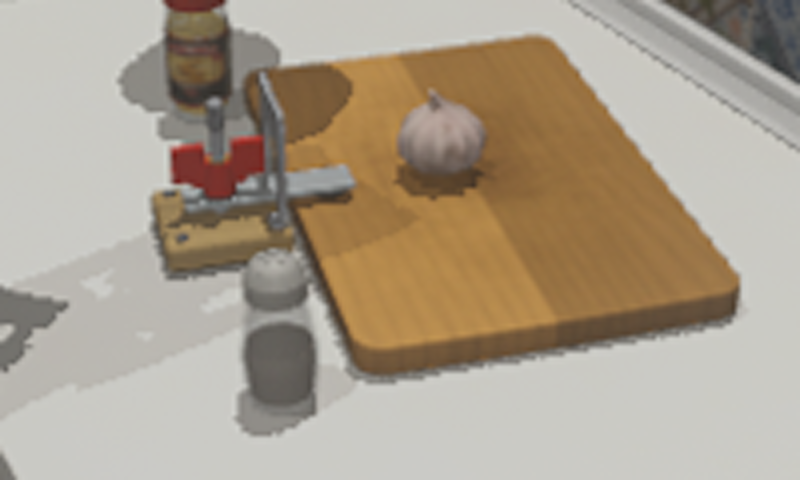

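View pics/top9.png

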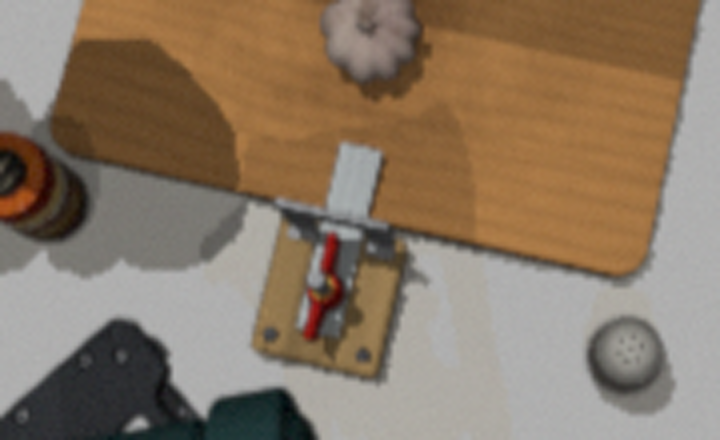

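The wings point along the clamp's x axis, so q ≈ 11.0. The strap top is at 33.7 mm (33 expected when tight), the other objects are unmoved and the hand is clear.

```bash
python3 -c "from station import *; print(job_done())"
```

```text
the job is handed in; nothing more can be done
None
```

The wing nut is at its end stop (q ≈ 11.0) with the pad down on the board, the other objects look unmoved, the hand is clear, and the job was handed in at about 24 s; the verdict was not shown.

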